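# Pull the failed drive from its cage and show its label to the inspection camera

## Task

The drive with the orange pull has failed and its label must be photographed. Swing the drive cage's door wide open by its handle, draw the orange-pull sled straight out of its bay by its pull, leave the two grey-pull drives in their bays, and hold it up in the air to the inspection camera: label face square to the lens, still the right way up with its long edges level, the middle of the label in the centre of the camera's view about 12 cm from the lens. Finish while still holding it there motionless, without touching the camera or disturbing the things lying on the bench.

Things in the scene. Friction and masses are not known exactly. Their poses are not given: they have to be found in the camera images.
- cage: fixed grey three-bay drive cage, 124 deep (x), 138 wide (y), 104 mm high. Origin: centre of underside, on the bench; -x out of its front, +y to its left, z up. Front plane x = -62 mm. Bays at y = +42, 0, -42 mm; which sled is in which changes. Sleds slide only along x (1 mm side play, light friction, no latch) under the cage top: draw a sled 125 mm along -x before lifting or turning it
- cage_door (a joint): door hinge, rad: 0 shut, grows opening, stop 1.95; may start ajar up to 0.25. Vertical axis at the cage's front left edge (cage x -63, y 69 mm); the free (right) edge swings out to the front, then left. Slight friction (0.05 N m), stays where left. Black framed cover with smoked window, 138 mm wide, 34 deep, top 104 above the bench. About 1.65 gives fingers room at the left bay
- cage_door_handle (a point): grip point on the door's D-handle near its free edge: 10 mm round steel bar, upright part 30 mm out from the door face, 30 to 92 mm above the bench (top surface 97), joined to the face by level legs. Point: on the upright bar's axis, 80 mm up. Axes turn with the door, -x square out of its face, as the cage's when shut. From above, fingers close along y over bar and top leg
- cage_door_hinge (a point): point on the door's hinge axis at the height of the handle's grip point (80 mm); the handle's grip point lies 64 mm along the door's -x and 124 mm along its -y from here
- orange_sled: failed drive's sled: black bezel with orange pull fin, dark 2.5 inch drive on edge in an aluminium tray; loose, about 0.15 kg. Origin: middle of tray underside; axes as the cage's while home, 10 mm above the bench, -x towards the pull. Tray x -55 to 55, 16 thick (y), 84 mm high; bezel 36 wide, x -60 to -55, level with the cage front. Label face (100 x 70) looks along +y, to the cage's left
- orange_sled_label (a point): centre of the drive's label face, at (0, +5, +42) mm in the sled's frame; the label looks along the sled's +y
- orange_sled_pull (a point): centre of the orange pull fin, at (-73, 0, 63) mm in the sled's frame: it stands 28 mm out of the bezel along -x, is 10 mm thick along y and 34 mm high (56 to 90 mm above the bench when home). Take it from above, fingers closing along y; 32 mm free to the next fin on each side, 22 mm from the left bay's fin to the cage's side
- grey_sled_a: one of the two good drives, same sled but with a grey pull fin; origin and axes like the orange one's; must stay in its bay
- grey_sled_b: the other good drive with a grey pull fin; must stay in its bay
- camera_stand: inspection camera's fixed stand: round grey foot 90 mm across and 14 mm high with a 12 mm upright steel post, 295 mm high. Origin: centre of the foot's underside. The camera looks towards the stand's -x
- camera_head: inspection camera, white ring light 72 mm across. Origin: lens centre, 241 mm above the bench; looks along its -x, which slopes 0.35 rad below level; y level, z up in its picture. The label centre belongs at (-120, 0, 0) mm in this frame, 200 mm above the bench, label looking along +x, the sled's long edges parallel to y, its pull on the +y side (right way up)
- drive_box: dark card box of a replacement drive, 100 x 121 x 42 mm, loose bystander; origin at the middle of its underside
- esd_brush: small black brush, 159 mm long, loose bystander lying flat
- tape_2: roll of masking tape, 100 mm across, 25 mm high, loose bystander lying flat
- driver_ph: screwdriver with a black and yellow handle, 275 mm long, loose bystander lying flat

How it is judged:
By the outcome, as a careful person would: the job done as asked, in the order asked, and still so for the second after the job is handed in, while the arm keeps its last pose, push and grip.
It also fails if it takes over 58 s, if anything falls off the work surface, if the arm or the gripper's body presses on something with over 40 N, if the wrist force passes 120 N, or if a joint passes its speed limit or range.

## Robot

A 6-joint arm with a two-finger parallel gripper is mounted at the origin on a cart in front of the work surface, level with it; the furniture and walls round the work are solid. World frame = base frame: x ahead of the robot, y to its left, z up, the work surface at z = 0. Lengths are in m, angles in rad, forces in N, time in s.
With the tool pointing down it reaches from about 0.375 to 0.975 m from the base axis. Payload 3.8 kg.
Tool frame: the origin (TCP) lies midway between the tips of the shut fingers; the grasp point (between the pads) lies 19 mm behind it; z points along the fingers, y is the line along which they close (so a half turn about z gives the same grasp; the last joint's range is limited). The gripper opens to 88 mm and grips with 3 to 60 N. Pads are 18 mm wide; open, the fingers measure 123 mm over their backs; the gripper's body (75 mm by 187 mm) begins 45 mm behind the grasp point.
Start: joints at [-1.231, 0.264, 1.604, -0, 1.274, -0.037], TCP at [0.248, -0.628, 0.239] pointing down, gripper open.
Joint ranges: [-2.63, 2.63], [-0.94, 2.18], [0.31, 2.57], [-1.31, 4.45], [0, 2.66], [-2.55, 2.55]. Speed limits (rad/s): [2.57, 2.57, 3.14, 3.14, 3.14, 3.14].

## Interface

Orientations are given as a rotation vector (axis times angle).
In Python, from cell import manip, inverse_kinematics, cams, order gives the robot as it stands. Calls block until the motion is done:
- manip.move_pose(position, orientation): joint-space move of the TCP to a pose.
- manip.move_linear(position, rate=0.15, rot=None): straight line of the TCP; rot=None keeps the orientation; rate is the mean speed in m/s.
- manip.set_joints(angles): joint-space move.
- manip.set_gripper(opening, force=None): finger opening in m; force is the grip in N (None keeps the last); returns when the fingers have stopped.
- manip.dwell(seconds).
- inverse_kinematics(position, orientation): joint angles nearest the present ones, or None.
- manip.state(): the state.
- cams.capture(name): name is "scene" or "top" or "wrist"; returns a dict with "image" (420x560x3 uint8, blue, green, red), "z_map" (420x560 float32, m along the optical axis (not along the pixel's ray), 0 where there is no reading), "intrinsics" (3x3 intrinsics, pixels), "position" and "orientation" of the camera in the world; the wrist camera has in their place "T_tool_cam" (4x4, takes a point from camera to tool coordinates, whose origin is the TCP and whose axes are the flange's). Camera axes: x right, y down, z forward; pixel columns grow to the right and rows downward; lengths in m; the calibration is good to about 2 mm. A picture is of the moment at which its call begins: read the wrist's pose just before it.
A pose or a line that the arm cannot do raises manip.IKError and nothing moves.
- order.close_job(): hands the job in; it is judged then, once.
The state is a dict: "clock": time; "joint_pos": joint angles; "joint_velocities": joint speeds; "tau": joint torques, N m; "tool_pos": TCP position; "tcp_rot": TCP orientation; "contact_force": force on the tool from outside, world axes, zero at the start; "moment": the same for the moment, N m; "gripper_width": finger opening in m; "grasp_force": force on a finger pad.
Only numpy, scipy, OpenCV 4.12 (cv2) and the standard library are available. Lean on these libraries where they do the work, as an engineer would, in place of code of your own. Each camera call takes 0.05 s, during which the arm holds its last target. There are 200 camera calls.

## Working session

There is one attempt and no reset: what is moved stays moved. The work goes in short steps, each a Python script; the robot and the scene stay as the last script left them, time stands still between calls to the robot, and variables do not carry over. Pictures are saved under pics/ and viewed, at most 10 in all, crops included, and the job is handed in when it is done.

```bash
mkdir -p pics; ls; python3 - <<'E'
from cell import manip,cams
import cv2,numpy as np
for n in("scene","top"):
    c=cams.capture(n); cv2.imwrite(f"pics/{n}0.png",c["image"]); np.savez(f"{n}0.npz",**c)
    print(n,c["intrinsics"].round(1).tolist(),c["position"],c["orientation"])
print(manip.state())
E
```

```text
pics
scene [[467.8, 0.0, 278.0], [0.0, 467.8, 212.1], [0.0, 0.0, 1.0]] [0.60814675 0.88627083 1.21349585] [-0.15305394 -2.95960496  0.91674505]
top [[517.3, 0.0, 286.2], [0.0, 517.3, 208.9], [0.0, 0.0, 1.0]] [0.34080316 0.17093701 1.39731215] [-2.1538072   2.13946688 -0.19434941]
{'clock': 0.1, 'joint_pos': array([-1.23091069e+00,  2.64666146e-01,  1.60519462e+00,  1.17822985e-05,
        1.27366707e+00, -3.68971094e-02]), 'joint_velocities': array([-0.00247473, -0.00174627, -0.00130442, -0.00027544, -0.00233234,
        0.00084716]), 'tau': array([-4.96470790e-06, -5.03618824e+01, -3.58070791e+01,  7.31018814e-02,
        2.33688718e-02, -5.95639267e-05]), 'tool_pos': array([ 0.24815326, -0.62707339,  0.23754347]), 'tcp_rot': array([-3.08412787e+00, -5.87990315e-01,  4.40992864e-04]), 'contact_force': array([-0.30219572,  0.96163439,  0.66519806]), 'moment': array([ 0.0328423 , -0.05679969,  0.01583702]), 'grasp_force': 0.0, 'gripper_width': 0.08840764637811172}
```

View pics/scene0.png

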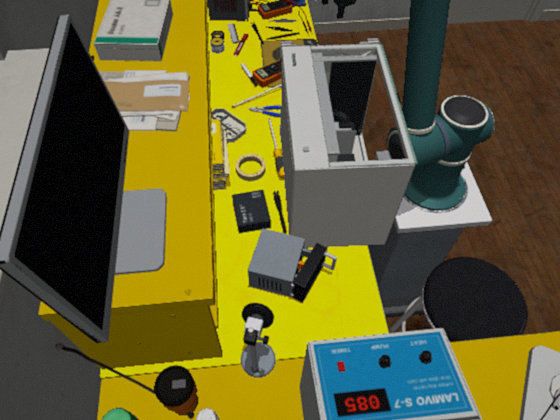

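View pics/top0.png

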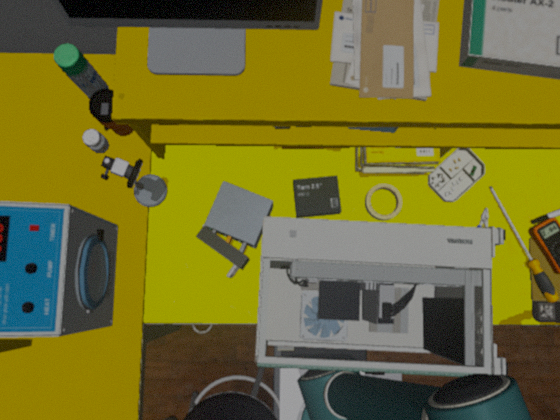

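The cage is at about (238,212) in top, with its door ajar and handle at (238,268). The camera stand is at (150,190). A large PC case at (380,290) stands between the robot and the work. Next I'll measure these from depth.

```bash
cat > h.py <<'E'
import numpy as np,cv2
from scipy.spatial.transform import Rotation as R
def cloud(c):
    z=c["z_map"];v,u=np.mgrid[:z.shape[0],:z.shape[1]];K=c["intrinsics"]
    p=np.stack([(u-K[0,2])/K[0,0]*z,(v-K[1,2])/K[1,1]*z,z],-1)
    if "position" in c: T=R.from_rotvec(c["orientation"]).as_matrix();t=c["position"]
    else: T=c["T"][:3,:3];t=c["T"][:3,3]
    p=p@T.T+t; p[z<=0]=np.nan
    return p
E
python3 - <<'E'
from h import *
S=1000 # px/m*? region x 0.1..0.9 , y -0.4..0.9
S=600
H=np.full((480,780,1),-1.,float)[:,:,0];C=np.zeros((480,780,3),np.uint8)
for n in("scene","top"):
    c=dict(np.load(f"{n}0.npz"));p=cloud(c);P=p.reshape(-1,3);I=c["image"].reshape(-1,3)
    ok=np.isfinite(P[:,0]);P=P[ok];I=I[ok]
    r=((0.9-P[:,0])*S).astype(int);q=((0.9-P[:,1])*S).astype(int)
    m=(r>=0)&(r<480)&(q>=0)&(q<780);
    for a,b,z,col in zip(r[m],q[m],P[m,2],I[m]):
        if z>H[a,b]: H[a,b]=z;C[a,b]=col
hm=cv2.applyColorMap(np.clip(H/0.5*255,0,255).astype(np.uint8),cv2.COLORMAP_JET);hm[H<-.5]=0
for k in range(0,780,60):
    cv2.line(hm,(k,0),(k,479),(255,255,255) ,1); cv2.putText(hm,f"{.9-k/S:.1f}",(k,12),0,.4,(255,255,255))
for k in range(0,480,60):
    cv2.line(hm,(0,k),(779,k),(255,255,255),1); cv2.putText(hm,f"{.9-k/S:.1f}",(0,k+12),0,.4,(255,255,255))
cv2.imwrite("pics/hm.png",hm)
c=dict(np.load("top0.npz"));p=cloud(c)
m=abs(p[...,2]-.104)<.006; 
m&=(p[...,0]>.2)&(p[...,1]>0.15)&(p[...,1]<.7)
mm=m.astype(np.uint8);n,l,s,_=cv2.connectedComponentsWithStats(mm)
for i in range(1,n):
    if s[i,4]>60:
        q=p[l==i];print(s[i],q.mean(0).round(4),cv2.minAreaRect(q[:,:2].astype(np.float32)*1000),cv2.boxPoints(cv2.minAreaRect(q[:,:2].astype(np.float32)*1000)).round(0).tolist(),c["image"][l==i].mean(0))
# stand foot, post
m=(p[...,2]>.008)&(p[...,2]<.02)&(p[...,1]>.4)&(p[...,0]>.3)&(p[...,0]<.75)
n,l,s,_=cv2.connectedComponentsWithStats(m.astype(np.uint8))
for i in range(1,n):
    if s[i,4]>60: q=p[l==i];print("foot",s[i],q.mean(0),cv2.minEnclosingCircle(q[:,:2].astype(np.float32)))
for n in("scene","top"):
    c=dict(np.load(f"{n}0.npz"));p=cloud(c)
    for lo,hi in((.2,.25),(.25,.285),(.285,.32)):
        m=(p[...,2]>lo)&(p[...,2]<hi)&(p[...,1]>.35)&(p[...,1]<.75)&(p[...,0]>.3)&(p[...,0]<.7)
        if m.sum(): print(n,lo,m.sum(),p[m].mean(0).round(3),cv2.boxPoints(cv2.minAreaRect(p[m][:,:2].astype(np.float32))).round(3).tolist())
# pc case
c=dict(np.load("top0.npz"));p=cloud(c)
for lo in(.2,.3,.4,.5):
    m=(p[...,2]>lo)&(p[...,2]<lo+.1)&(p[...,0]>.0)&(p[...,0]<.6)&(p[...,1]>-.4)&(p[...,1]<.4)
    if m.sum():print("case",lo,m.sum(),p[m].min(0).round(3),p[m].max(0).round(3))
E
```

```text
[79 69 19 19 61] [0.8846 0.6593 0.104 ] ((887.5269165039062, 660.64697265625), (23.07342529296875, 61.255489349365234), 48.79167175292969) [[857.0, 672.0], [903.0, 632.0], [918.0, 649.0], [872.0, 690.0]] [47.95081967 51.6557377  49.59016393]
[ 196  181   77   91 3293] [0.5214 0.2753 0.1038] ((506.3787841796875, 282.25738525390625), (142.52401733398438, 205.34983825683594), 65.63384246826172) [[383.0, 260.0], [571.0, 175.0], [629.0, 305.0], [442.0, 390.0]] [110.337686   112.32523535 108.0962648 ]
foot [134 174  33  32 746] [0.6139541  0.51215026 0.01381683] ((0.6158419847488403, 0.5137518048286438), 0.04524601623415947)
scene 0.2 258 [0.554 0.587 0.231] [[0.44600000977516174, 0.6700000166893005], [0.5920000076293945, 0.44999998807907104], [0.6600000262260437, 0.4950000047683716], [0.5139999985694885, 0.7149999737739563]]
scene 0.25 969 [0.595 0.535 0.269] [[0.44200000166893005, 0.6650000214576721], [0.5989999771118164, 0.4560000002384186], [0.6710000038146973, 0.5090000033378601], [0.5139999985694885, 0.718999981880188]]
scene 0.285 173 [0.536 0.638 0.301] [[0.4519999921321869, 0.6869
[... 274 characters left out ...]
1606, 0.6000000238418579], [0.335999995470047, 0.7080000042915344]]
top 0.25 1661 [0.486 0.557 0.27 ] [[0.296999990940094, 0.5839999914169312], [0.6340000033378601, 0.4659999907016754], [0.6629999876022339, 0.546999990940094], [0.32499998807907104, 0.6660000085830688]]
top 0.285 886 [0.412 0.591 0.3  ] [[0.29899999499320984, 0.5870000123977661], [0.628000020980835, 0.5350000262260437], [0.6349999904632568, 0.578000009059906], [0.3059999942779541, 0.6309999823570251]]
case 0.2 3230 [ 0.08  -0.259  0.2  ] [0.419 0.195 0.3  ]
case 0.3 20731 [ 0.091 -0.294  0.3  ] [0.493 0.21  0.4  ]
case 0.4 1049 [ 0.113 -0.018  0.4  ] [0.2   0.051 0.5  ]
case 0.5 1246 [ 0.136 -0.046  0.5  ] [0.209 0.026 0.6  ]
```

View pics/hm.png

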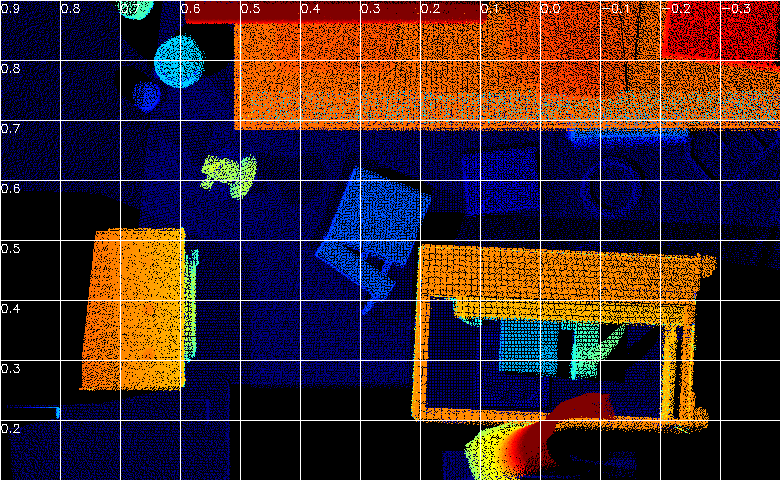

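```bash
cat >> h.py <<'E'
def down(psi): return (R.from_euler('z',psi)*R.from_euler('x',np.pi)).as_rotvec()
def wrist(name):
    from cell import manip,cams
    s=manip.state();c=cams.capture("wrist")
    B=np.eye(4);B[:3,:3]=R.from_rotvec(s["tcp_rot"]).as_matrix();B[:3,3]=s["tool_pos"]
    c["T"]=B@c["T_tool_cam"];cv2.imwrite(f"pics/{name}.png",c["image"]);np.savez(f"{name}.npz",**c)
    return c
E
python3 - <<'E'
from h import *
from cell import manip,inverse_kinematics
p=manip.state()["tool_pos"]
print(inverse_kinematics([.25,-.627,.5],manip.state()["tcp_rot"]))
best=None
for psi in np.arange(-np.pi,np.pi,.2):
    q=inverse_kinematics([.47,.31,.5],down(psi))
    if q is not None and (best is None or abs(q[5])<abs(best[1][5])): best=(psi,q)
print(best)
manip.move_linear([p[0],p[1],.5],rate=.3)
manip.move_pose([.47,.31,.5],down(best[0]))
c=wrist("w1");print(c["T"].round(3).tolist(),c["T_tool_cam"].round(3).tolist(),manip.state()["clock"])
i=cv2.imread("pics/scene0.png")[290:385,215:300]
j=cv2.resize(i,None,fx=4.42,fy=4.42,interpolation=cv2.INTER_CUBIC)
j=j[:420];a=np.zeros((420,j.shape[1],3),np.uint8);a[:j.shape[0]]=j
w=c["image"];w=cv2.resize(w,(420,315));b=np.zeros((420,420,3),np.uint8);b[:315]=w
cv2.imwrite("pics/m1.png",np.hstack([b,a]))
E
```

```text
[-1.22829570e+00  2.28889731e-01  1.18011262e+00  1.65477691e-05
  1.73452545e+00 -3.42759729e-02]
(np.float64(2.0584073464102115), array([0.53883692, 0.00285832, 1.42998266, 0.        , 1.70875167,
       0.0512259 ]))
[[0.885, 0.451, 0.12, 0.439], [0.466, -0.855, -0.229, 0.368], [-0.0, 0.258, -0.966, 0.646], [0.0, 0.0, 0.0, 1.0]] [[-0.001, -0.966, -0.258, 0.066], [1.0, -0.001, -0.0, -0.001], [-0.0, -0.258, 0.966, -0.146], [0.0, 0.0, 0.0, 1.0]] 4.5333
```

View pics/m1.png

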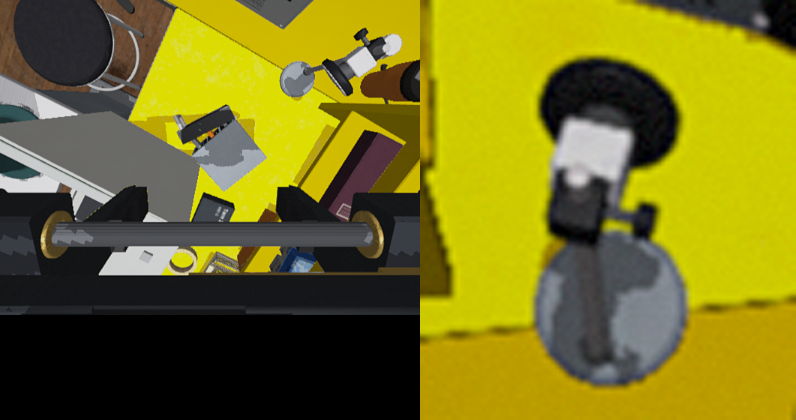

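Wrist view: cage top at (225,160) and stand foot at (297,78). The ring at (340,75) faces towards the cage side. Next I'll fit cage, door, handle, orange pixels and ring.

```bash
python3 - <<'E'
from h import *
cs={n:dict(np.load(n+".npz")) for n in("scene0","top0","w1")}
for n,c in cs.items():
    p=cloud(c);im=c["image"].astype(int);hsv=cv2.cvtColor(c["image"],cv2.COLOR_BGR2HSV).astype(int)
    reg=(p[...,0]>.34)&(p[...,0]<.7)&(p[...,1]>.15)&(p[...,1]<.45)
    top=reg&(abs(p[...,2]-.104)<.006)
    br=hsv[...,2]
    for lab,m in(("grey",top&(br>85)),("black",top&(br<60))):
        m=cv2.morphologyEx(m.astype(np.uint8),cv2.MORPH_OPEN,np.ones((2,2)))
        k,l,s,_=cv2.connectedComponentsWithStats(m);i=1+np.argmax(s[1:,4]);q=p[l==i]
        (cx,cy),(a,b),t=cv2.minAreaRect(q[:,:2].astype(np.float32)*1000)
        print(n,lab,len(q),q[:,2].mean().round(4),np.round([cx,cy,a,b,t],1),cv2.boxPoints(((cx,cy),(a,b),t)).round(0).tolist())
    m=reg&(p[...,2]>.03)&(p[...,2]<.1)&(hsv[...,0]<16)&(hsv[...,0]>2)&(hsv[...,1]>150)&(br>80)
    if m.sum():print(" orange",m.sum(),p[m].mean(0).round(4),p[m].min(0).round(3),p[m].max(0).round(3))
    # ring
    m=(p[...,2]>.15)&(p[...,2]<.33)&(p[...,0]>.53)&(p[...,0]<.7)&(p[...,1]>.4)&(p[...,1]<.66)
    q=p[m];b=br[m];print(" head",len(q),q.min(0).round(3),q.max(0).round(3))
    v=p[...,2]; 
    d=q[b<60]; print(" dark",len(d),d.mean(0).round(3), " white",q[b>150].mean(0).round(3))
c=cs["w1"];i=c["image"][120:270,210:370];a=cv2.resize(i,None,fx=3,fy=3,interpolation=cv2.INTER_CUBIC)
j=c["image"][25:155,365:545];b=cv2.resize(j,(400,289),interpolation=cv2.INTER_CUBIC);
k=cs["scene0"]["image"][220:310,235:345];k=cv2.resize(k,(400,310))
o=np.zeros((600,800,3),np.uint8);o[:450,:400]=a[:,:400];o[:289,400:]=b;o[289:599,400:]=k
cv2.imwrite("pics/m2.png",o)
E
```

```text
scene0 grey 1922 nan [530.5 256.1 165.8 117.2  68.9] [[446.0, 200.0], [555.0, 158.0], [615.0, 312.0], [506.0, 355.0]]
scene0 black 563 nan [450.7 311.4 136.2  28.3  55.8] [[401.0, 263.0], [424.0, 247.0], [501.0, 360.0], [477.0, 376.0]]
 orange 17 [0.4755 0.2954 0.0836] [0.465 0.279 0.067] [0.482 0.301 0.094]
 head 1134 [0.568 0.401 0.151] [0.7   0.565 0.299]
 dark 602 [0.606 0.513 0.265]  white [0.632 0.504 0.247]
top0 grey 2509 nan [546.7 264.5 132.1 136.7  69.6] [[460.0, 226.0], [588.0, 179.0], [634.0, 303.0], [506.0, 350.0]]Traceback (most recent call last):
  File "<stdin>", line 10, in <module>
    return _wrapfunc(a, 'argmax', axis=axis, out=out, **kwds)
    return bound(*args, **kwds)
ValueError: attempt to get argmax of an empty sequence
```

```bash
python3 - <<'E'
from h import *
cs={n:dict(np.load(n+".npz")) for n in("scene0","top0","w1")}
for n,c in cs.items():
    p=cloud(c);im=c["image"].astype(int);hsv=cv2.cvtColor(c["image"],cv2.COLOR_BGR2HSV).astype(int);br=hsv[...,2]
    reg=(p[...,0]>.34)&(p[...,0]<.7)&(p[...,1]>.15)&(p[...,1]<.45)
    top=reg&(abs(p[...,2]-.104)<.005)
    for lab,m in(("grey",top&(br>85)),("black",top&(br<60))):
        k,l,s,_=cv2.connectedComponentsWithStats(m.astype(np.uint8))
        if k<2: print("none");continue
        i=1+np.argmax(s[1:,4]);q=p[(l==i)]
        (cx,cy),(a,b),t=cv2.minAreaRect(q[:,:2].astype(np.float32)*1000)
        print(n,lab,len(q),q[:,2].mean().round(4),np.round([cx,cy,a,b,t],1),cv2.boxPoints(((cx,cy),(a,b),t)).round(0).tolist())
    m=reg&(p[...,2]>.03)&(p[...,2]<.1)&(hsv[...,0]<16)&(hsv[...,0]>2)&(hsv[...,1]>150)&(br>80)
    if m.sum():print(" orange",m.sum(),p[m].mean(0).round(4),p[m].min(0).round(3),p[m].max(0).round(3))
    m=(p[...,2]>.15)&(p[...,2]<.33)&(p[...,0]>.53)&(p[...,0]<.7)&(p[...,1]>.4)&(p[...,1]<.66)
    q=p[m];b=br[m];print(" head",len(q),q.min(0).round(3),q.max(0).round(3))
    d=q[b<60]; print(" dark",len(d),d.mean(0).round(3), " white",q[b>150].mean(0).round(3))
c=cs["w1"];i=c["image"][120:270,210:370];a=cv2.resize(i,None,fx=3,fy=3,interpolation=cv2.INTER_CUBIC)
j=c["image"][25:155,365:545];b=cv2.resize(j,(400,289),interpolation=cv2.INTER_CUBIC);
k=cs["scene0"]["image"][220:310,235:345];k=cv2.resize(k,(400,310))
o=np.zeros((600,800,3),np.uint8);o[:450,:400]=a[:,:400];o[:289,400:]=b;o[289:599,400:]=k
cv2.imwrite("pics/m2.png",o)
E
```

```text
scene0 grey 1857 0.1054 [536.1 268.  139.3 124.   68.2] [[453.0, 226.0], [568.0, 180.0], [620.0, 310.0], [504.0, 356.0]]
scene0 black 544 0.1053 [449.7 309.5 140.8  36.8  53.3] [[393.0, 264.0], [422.0, 242.0], [507.0, 355.0], [477.0, 377.0]]
 orange 17 [0.4755 0.2954 0.0836] [0.465 0.279 0.067] [0.482 0.301 0.094]
 head 1134 [0.568 0.401 0.151] [0.7   0.565 0.299]
 dark 602 [0.606 0.513 0.265]  white [0.632 0.504 0.247]
top0 grey 2443 0.1039 [542.  266.3 137.6 123.9  68.2] [[459.0, 225.0], [574.0, 179.0], [625.0, 307.0], [510.0, 353.0]]
top0 black 2 0.1023 [500.6 343.3   2.6   0.  -91.6] [[501.0, 345.0], [501.0, 345.0], [501.0, 342.0], [501.0, 342.0]]
 head 735 [0.573 0.431 0.154] [0.7   0.562 0.299]
 dark 274 [0.606 0.507 0.27 ]  white [0.616 0.521 0.272]
w1 grey 4957 0.1045 [538.7 267.1 137.9 123.9  68.2] [[456.0, 226.0], [571.0, 180.0], [622.0, 308.0], [507.0, 354.0]]
w1 black 1322 0.1044 [452.4 308.3 134.4  33.6  54.9] [[400.0, 263.0], [428.0, 244.0], [505.0, 354.0], [477.0, 373.0]]
 orange 43 [0.4751 0.2939 0.0888] [0.467 0.287 0.063] [0.485 0.301 0.092]
 head 3697 [0.57  0.4   0.154] [0.7   0.563 0.297]
 dark 1170 [0.601 0.514 0.27 ]  white [0.619 0.515 0.266]
```

View pics/m2.png

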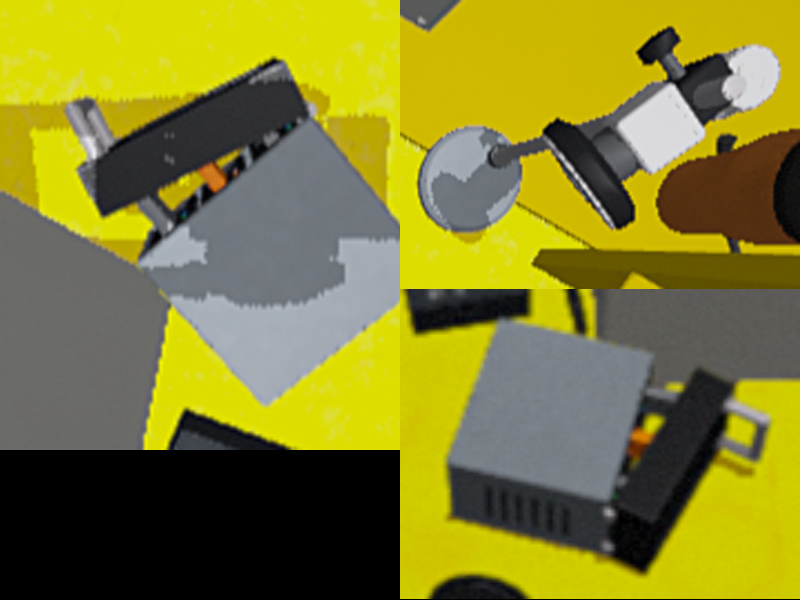

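Orange pull is in the middle bay and the door is ajar by about 0.23 rad. Next come the camera-head geometry and the PC case's edge, which is close to the gripper body.

```bash
python3 - <<'E'
from h import *
cs={n:dict(np.load(n+".npz")) for n in("scene0","top0","w1")}
o=np.zeros((600,800,3),np.uint8)
A=[]
for n,c in cs.items():
    p=cloud(c);im=c["image"]
    m=(p[...,2]>.2)&(p[...,2]<.31)&(p[...,0]>.54)&(p[...,0]<.68)&(p[...,1]>.40)&(p[...,1]<.6)
    q=p[m];A.append(q);
    for (x,y,z),col in zip(q,im[m]):
        u,v=int((.6-y)*1900),int((.68-x)*1900)
        if 0<=u<399 and 0<=v<300: o[v:v+3,u:u+3]=col+40*(col<200)
        u,v=int((.6-y)*1900)+400,int((.31-z)*1900)
        if 400<=u<799 and 0<=v<300:o[v:v+3,u:u+3]=col+40*(col<200)
    br=im[m].max(1)
    print(n,len(q), [ (round(z,3),q[(abs(q[:,2]-z)<.01)&(br<70)].mean(0).round(3).tolist()) for z in(.21,.23,.25,.27)])
    m=(p[...,2]>.005)&(p[...,2]<.018)&(p[...,1]>.44)&(p[...,0]>.55)&(p[...,0]<.68)&(p[...,1]<.6)
    print(" foot",cv2.minEnclosingCircle(p[m][:,:2].astype(np.float32)))
    # PC
    for lo,hi in((.33,.36),(.36,.4)):
        m=(p[...,2]>lo)&(p[...,2]<hi)&(p[...,0]>.15)&(p[...,0]<.55)&(p[...,1]>-.3)&(p[...,1]<.25)
        q=p[m]
        if len(q): print(" PC",lo,len(q),"z",q[:,2].max(),[ (x,q[abs(q[:,0]-x)<.01][:,1].max().round(4)) for x in(.22,.3,.38,.42,.46,.48) if (abs(q[:,0]-x)<.01).any()],"xmax near edge",q[q[:,1]>.15][:,0].max() if (q[:,1]>.15).any() else 0)
    m=(p[...,2]>.05)&(p[...,2]<.45)&(p[...,0]>.2)&(p[...,0]<.52)&(p[...,1]>.5)&(p[...,1]<.7)
    print(" station ymin",[(z,np.percentile(p[m&(abs(p[...,2]-z)<.03)][:,1],1).round(3)) for z in (.1,.2,.3,.36) if (m&(abs(p[...,2]-z)<.03)).any()])
    m=(p[...,2]>.3)&(p[...,0]>.6)&(p[...,0]<.85)&(p[...,1]>.2)&(p[...,1]<.5); print(" shelf x",p[m][:,0].min() if m.any() else 0)
c=cs["w1"];j=c["image"][25:155,365:545];o[300:,:400]=cv2.resize(j,(400,300),interpolation=cv2.INTER_CUBIC)
j=cs["scene0"]["image"][290:385,215:300];o[300:,400:]=cv2.resize(j,(400,300))
cv2.imwrite("pics/m3.png",o)
E
```

```text
scene0 1008 [(0.21, [0.619, 0.548, 0.207]), (0.23, [0.595, 0.51, 0.235]), (0.25, [0.604, 0.505, 0.253]), (0.27, [0.607, 0.516, 0.271])]
 foot ((0.6156811118125916, 0.5227574110031128), 0.09367132186889648)
 PC 0.33 3305 z 0.3599888764868966 [(0.22, np.float64(0.2145)), (0.3, np.float64(0.2093)), (0.38, np.float64(0.2064)), (0.42, np.float64(0.2052)), (0.46, np.float64(0.2029)), (0.48, np.float64(0.2025))] xmax near edge 0.48895310238734835
 PC 0.36 6756 z 0.39989614609969926 [(0.22, np.float64(0.2136)), (0.3, np.float64(0.2086)), (0.38, np.float64(0.2076)), (0.42, np.float64(0.2038)), (0.46, np.float64(0.2014)), (0.48, np.float64(0.2013))] xmax near edge 0.4879654636241356
 station ymin [(0.1, np.float64(0.598)), (0.2, np.float64(0.597)), (0.3, np.float64(0.597)), (0.36, np.float64(0.598))]
 shelf x 0.6830606547384293
top0 728 [(0.21, [nan, nan, nan]), (0.23, [nan, nan, nan]), (0.25, [0.599, 0.503, 0.256]), (0.27, [0.607, 0.508, 0.271])]
 foot ((0.611872136592865, 0.5203976035118103), 0.09469965100288391)
 PC 0.33 4420 z 0.35998962337400675 [(0.22, np.float64(0.207)), (0.3, np.float6
[... 654 characters left out ...]
126503944396973, 0.5157538652420044), 0.045449599623680115)
 PC 0.33 3517 z 0.35999607061573846 [(0.22, np.float64(0.2115)), (0.3, np.float64(0.208)), (0.38, np.float64(0.2043)), (0.42, np.float64(0.2016)), (0.46, np.float64(0.2004)), (0.48, np.float64(0.1995))] xmax near edge 0.49122750207191695
 PC 0.36 7271 z 0.3758877528285246 [(0.22, np.float64(0.2105)), (0.3, np.float64(0.2081)), (0.38, np.float64(0.204)), (0.42, np.float64(0.2003)), (0.46, np.float64(0.2003)), (0.48, np.float64(0.1717))] xmax near edge 0.4896122683130009
 station ymin [(0.1, np.float64(0.594)), (0.2, np.float64(0.571))]
 shelf x 0.6842891899790923<stdin>:15: RuntimeWarning: Mean of empty slice.
  ret = um.true_divide(
```

View pics/m3.png

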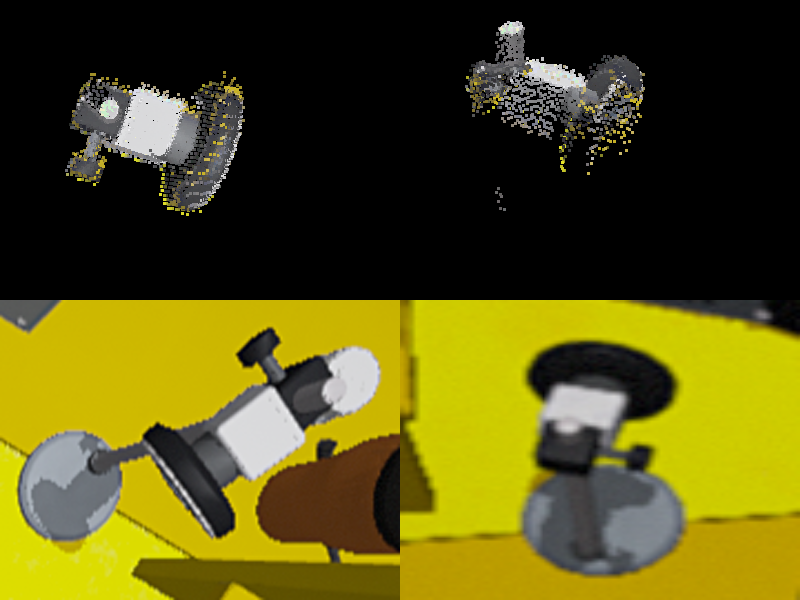

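Foot at plot (0.613,0.516), post at (0.623,0.543), and the ring lies along azimuth about 250°. That makes the stand's +x azimuth about 70°. Next I'll measure the gripper's own shape from wrist depth, because clearance to the PC edge (y≈0.20) is tight, and fit the lens.

```bash
python3 - <<'E'
from h import *
from scipy.optimize import least_squares
c=dict(np.load("w1.npz"));T=c["T_tool_cam"];d=dict(c);d["T"]=T;p=cloud(d)
P=p.reshape(-1,3);P=P[np.isfinite(P[:,0])];P=P[P[:,2]<.03]
for lo in np.arange(-.2,.03,.015):
    q=P[(P[:,2]>=lo)&(P[:,2]<lo+.015)]
    if len(q):print(round(lo,3),len(q),"x",q[:,0].min().round(3),q[:,0].max().round(3),"y",q[:,1].min().round(3),q[:,1].max().round(3))
print(c["intrinsics"].round(0).tolist())
# lens fit: cylinder R=36 axis sloped, passing lens (x,y,.241)
W=[]
for n in("scene0","top0","w1"):
    c=dict(np.load(n+".npz"));p=cloud(c);br=c["image"].max(2)
    # reject depth-mixed colours (yellow)
    sat=cv2.cvtColor(c["image"],cv2.COLOR_BGR2HSV)[...,1]
    m=(p[...,2]>.2)&(p[...,2]<.31)&(p[...,0]>.56)&(p[...,0]<.66)&(p[...,1]>.46)&(p[...,1]<.52)&(sat<120)
    W.append(p[m])
Q=np.vstack(W)
def fr(a): 
    u=np.array([np.cos(a),np.sin(a),0]);X=np.cos(.35)*u+[0,0,np.sin(.35)];Y=np.array([-np.sin(a),np.cos(a),0]);return np.array([X,Y,np.cross(X,Y)])
def loc(v,Q): return (Q-[v[0],v[1],.241])@fr(v[2]).T
v=np.array([.600,.482,np.radians(70.2)])
for w,nm in zip(W,("scene","top","w1")):
    l=loc(v,w);print(nm,len(l),"x pct",np.percentile(l[:,0],[1,5,25,50,75,95]).round(4),"y",np.percentile(l[:,1],[1,5,95,99]).round(4))
# rim points: max radius
def f(v,Q):
    l=loc(v,Q);r=np.hypot(l[:,1],l[:,2]);k=(l[:,0]<.03)&(r>.03);return np.where(k,r-.036,0)
from scipy.optimize import minimize
for Wn in (W[2],Q):
    s=least_squares(lambda t:f(np.r_[t,v[2]],Wn),v[:2],loss="soft_l1",f_scale=.002);print(s.x,s.cost)
    l=loc(np.r_[s.x,v[2]],Wn);r=np.hypot(l[:,1],l[:,2]);print("rim x hist",np.histogram(l[r>.03,0],np.arange(-.02,.04,.004)))
E
```

```text
-0.11 22903 x 0.02 0.025 y -0.055 0.052
-0.095 25056 x 0.008 0.035 y -0.067 0.064
-0.08 10137 x -0.005 0.035 y -0.08 0.077
-0.065 1651 x -0.011 0.033 y -0.079 0.078
-0.05 2234 x -0.011 0.012 y -0.062 0.06
-0.035 1912 x -0.006 0.012 y -0.061 0.06
-0.02 1522 x -0.009 0.012 y -0.06 0.058
-0.005 339 x -0.009 0.011 y -0.057 0.054
[[307.0, 0.0, 283.0], [0.0, 307.0, 214.0], [0.0, 0.0, 1.0]]
scene 420 x pct [0.0119 0.0146 0.0194 0.0213 0.0257 0.044 ] y [-0.0274 -0.0221  0.0274  0.0331]
top 321 x pct [0.0063 0.0082 0.0144 0.0241 0.0379 0.0477] y [-0.0285 -0.0205  0.0205  0.0273]
w1 1576 x pct [0.0058 0.0067 0.012  0.0197 0.0356 0.0465] y [-0.0259 -0.0178  0.0287  0.0329]
[0.60439536 0.49040054] 0.000792902282212343
rim x hist (array([  0,   0,   0,   0, 140, 221, 227, 161,   8,   0,   0,   0,   0,
         0]), array([-0.02 , -0.016, -0.012, -0.008, -0.004,  0.   ,  0.004,  0.008,
        0.012,  0.016,  0.02 ,  0.024,  0.028,  0.032,  0.036]))
[0.60457254 0.49018502] 0.0014836273083629898
rim x hist (array([  0,   0,   0,   0, 150, 276, 292, 278,  45,   0,   0,   0,   0,
         0]), array([-0.02 , -0.016, -0.012, -0.008, -0.004,  0.   ,  0.004,  0.008,
        0.012,  0.016,  0.02 ,  0.024,  0.028,  0.032,  0.036]))
```

```bash
cat >> h.py <<'E'
YC=np.radians(-21.8);CC=np.array([.539,.267])
def rot2(a): return np.array([[np.cos(a),-np.sin(a)],[np.sin(a),np.cos(a)]])
def cage(x,y): return CC+rot2(YC)@[x,y]
HNG=cage(-.063,.069)
def handle(th,off=0): return HNG+rot2(YC-th)@[-.064-off,-.124]
def st(tag=""):
    from cell import manip
    s=manip.state();print(tag,"t",round(s["clock"],1),s["tool_pos"].round(4),"F",s["contact_force"].round(1),"w",round(s["gripper_width"],4),"gf",round(s["grasp_force"],1),"q",s["joint_pos"].round(2));return s
E
python3 - <<'E'
from h import *
from cell import manip,inverse_kinematics
th0=.235; psi=np.radians(112)
print(handle(th0))
manip.set_gripper(.040,15)
h=handle(th0,.003)
manip.move_pose([*h,.30],down(psi)); st("above")
for z in(.16,.064): manip.move_linear([*h,z],rate=.15); st(z)
for th in np.linspace(.235,.85,5)[1:]:
    manip.move_linear([*handle(th),.064],rate=.15); st(round(th,2))
manip.set_gripper(.0,15); st("grip")
E
```

```text
[0.38228243 0.29016679]
above t 6.2 [0.3809 0.2925 0.3016] F [1.  0.1 0.3] w 0.0398 gf 0.0 q [ 0.6  -0.15  1.92 -0.    1.36  0.22]
0.16 t 7.3 [0.3807 0.2924 0.1611] F [ 0.1 -0.4  0.1] w 0.0401 gf 0.0 q [ 0.6  -0.05  2.09  0.    1.09  0.22]
0.064 t 8.1 [0.3806 0.2924 0.0649] F [-0.1  0.3 -0.1] w 0.0399 gf 0.0 q [0.6  0.08 2.17 0.   0.89 0.22]
0.39 t 8.4 [0.3747 0.3109 0.0653] F [0.4 0.1 0.3] w 0.04 gf 0.0 q [ 0.64  0.09  2.16 -0.    0.89  0.26]
0.54 t 8.7 [0.3689 0.3308 0.0644] F [ 1.  -0.4 -0. ] w 0.0399 gf 0.0 q [ 0.68  0.11  2.14 -0.    0.89  0.3 ]
0.7 t 9.0 [0.3668 0.3519 0.0641] F [-0.1 -0.2 -0.3] w 0.0399 gf 0.0 q [ 0.72  0.13  2.12 -0.    0.9   0.33]
0.85 t 9.3 [0.368  0.3733 0.064 ] F [0.2 1.3 0.2] w 0.0399 gf 0.0 q [ 0.75  0.16  2.08 -0.    0.9   0.36]
grip t 10.0 [0.3679 0.3734 0.064 ] F [-0.  -0.6 -0.7] w 0.0005 gf 0.0 q [ 0.75  0.16  2.08 -0.    0.9   0.36]
```

```bash
python3 - <<'E'
from h import *
from cell import cams
c=wrist("w2");s=cams.capture("scene");t=cams.capture("top")
np.savez("scene2.npz",**s);np.savez("top2.npz",**t)
o=np.zeros((600,800,3),np.uint8)
o[:300,:400]=cv2.resize(c["image"],(400,300))
o[300:,:400]=cv2.resize(s["image"][210:330,220:380],(400,300))
o[:300,400:]=cv2.resize(t["image"][165:315,160:360],(400,300))
cv2.imwrite("pics/m4.png",o)
E
```

```text
(no output)
```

View pics/m4.png

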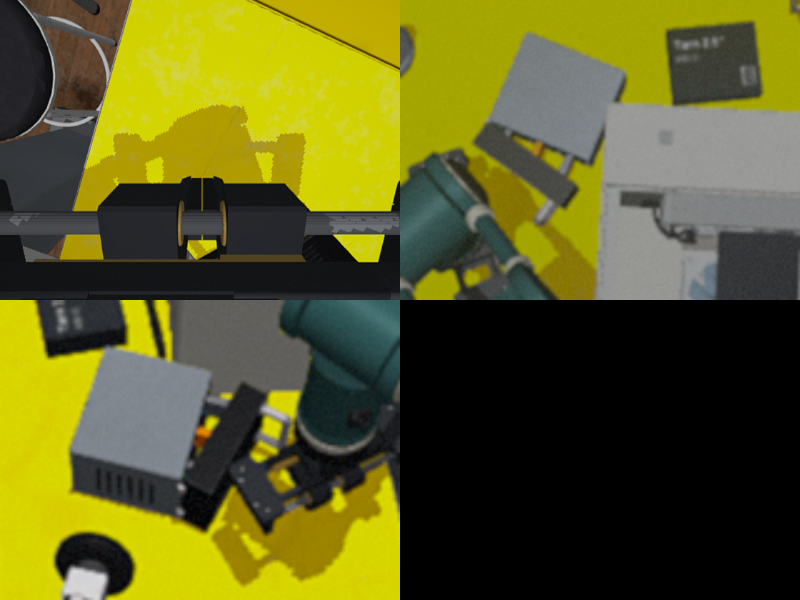

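The door hasn't moved. The handle, at about (232,271) in the full top image, sits further right than I computed, so I'll localize it from the clouds.

```bash
python3 - <<'E'
from h import *
for n in("w1","top0","scene0","top2"):
    c=dict(np.load(n+".npz"));p=cloud(c);hsv=cv2.cvtColor(c["image"],cv2.COLOR_BGR2HSV)
    m=(p[...,2]>.086)&(p[...,2]<.101)&(p[...,0]>.33)&(p[...,0]<.47)&(p[...,1]>.19)&(p[...,1]<.33)&(hsv[...,2]>90)&(hsv[...,1]<120)
    q=p[m]
    if len(q)<4: print(n,len(q));continue
    print(n,len(q),q.mean(0).round(4),[np.round(v) .tolist() if not np.isscalar(v) else round(v,1) for v in cv2.minAreaRect(q[:,:2].astype(np.float32)*1000)],cv2.boxPoints(cv2.minAreaRect(q[:,:2].astype(np.float32)*1000)).round(0).tolist())
    for a in q[np.argsort(q[:,0])][::max(1,len(q)//14)]: print("   ",a.round(3))
E
```

```text
w1 366 [0.4089 0.2371 0.094 ] [[402.0, 247.0], [93.0, 140.0], 87.6] [[330.0, 204.0], [470.0, 198.0], [474.0, 291.0], [334.0, 297.0]]
    [0.33  0.205 0.094]
    [0.348 0.205 0.093]
    [0.369 0.203 0.095]
    [0.382 0.288 0.096]
    [0.387 0.29  0.097]
    [0.392 0.279 0.098]
    [0.397 0.202 0.09 ]
    [0.402 0.275 0.098]
    [0.408 0.202 0.1  ]
    [0.426 0.201 0.1  ]
    [0.444 0.259 0.093]
    [0.45  0.2   0.091]
    [0.456 0.254 0.089]
    [0.462 0.255 0.089]
    [0.469 0.198 0.09 ]
top0 99 [0.4232 0.2693 0.0944] [[437.0, 269.0], [80.0, 91.0], 28.5] [[380.0, 290.0], [423.0, 210.0], [494.0, 249.0], [451.0, 328.0]]
    [0.381 0.29  0.094]
    [0.386 0.292 0.095]
    [0.389 0.29  0.095]
    [0.394 0.282 0.099]
    [0.396 0.285 0.096]
    [0.401 0.28  0.1  ]
    [0.404 0.273 0.097]
    [0.409 0.27  0.099]
    [0.444 0.259 0.092]
    [0.449 0.262 0.09 ]
    [0.454 0.259 0.09 ]
    [0.457 0.259 0.088]
    [0.464 0.249 0.093]
    [0.467 0.252 0.095]
    [0.47  0.252 0.091]
scene0 174 [0.4033 0.2278 0.0944] [[410.0, 224.0], [104.0, 127.0], 64.9] [[330.0, 204.0], [445.0, 150.0], [489.0, 
[... 225 characters left out ...]
2 0.275 0.099]
    [0.412 0.202 0.092]
    [0.427 0.201 0.098]
    [0.443 0.197 0.09 ]
    [0.449 0.199 0.099]
    [0.456 0.253 0.092]
    [0.463 0.197 0.087]
top2 97 [0.4219 0.2696 0.0942] [[432.0, 270.0], [32.0, 107.0], 58.1] [[378.0, 285.0], [469.0, 229.0], [486.0, 256.0], [395.0, 312.0]]
    [0.381 0.287 0.096]
    [0.386 0.287 0.098]
    [0.389 0.28  0.1  ]
    [0.391 0.288 0.096]
    [0.394 0.28  0.094]
    [0.396 0.275 0.094]
    [0.401 0.275 0.1  ]
    [0.404 0.275 0.097]
    [0.406 0.268 0.097]
    [0.414 0.278 0.092]
    [0.447 0.256 0.091]
    [0.45  0.257 0.088]
    [0.455 0.257 0.088]
    [0.459 0.249 0.092]
    [0.462 0.257 0.091]
    [0.466 0.231 0.101]
    [0.469 0.252 0.094]
```

Handle pose was right, but the loose straddle slid off because the motion runs along the open gap. I'll push the handle with closed fingers from the PC side first, then regrasp it properly once there's room.

```bash
python3 - <<'E'
from h import *
from cell import manip
p=manip.state()["tool_pos"]
manip.move_linear([p[0],p[1],.125],rate=.2)
manip.move_linear([.371,.2565,.125],rate=.2,rot=down(np.pi/2)); st("side")
manip.move_linear([.371,.2565,.066],rate=.15); st("low")
off=rot2(YC-.235).T@(np.array([.371,.2565])-handle(.235)); print("off in door",off)
for th in np.linspace(.235,1.0,6)[1:]:
    d=th-.235
    q=handle(th)+rot2(YC-th)@off
    manip.move_linear([*q,.066],rate=.12,rot=down(np.pi/2-d*.6)); st(round(th,2))
c=wrist("w3")
from cell import cams
t=cams.capture("scene");np.savez("scene3.npz",**t)
p=cloud(t);b=t["image"].max(2)
m=(b<60)&(abs(p[...,2]-.105)<.005)&(p[...,0]>.33)&(p[...,0]<.53)&(p[...,1]>.22)&(p[...,1]<.52)
k,l,s,_=cv2.connectedComponentsWithStats(m.astype(np.uint8));i=1+np.argmax(s[1:,4]);q=p[l==i]
print(len(q),cv2.minAreaRect(q[:,:2].astype(np.float32)*1000),cv2.boxPoints(cv2.minAreaRect(q[:,:2].astype(np.float32)*1000)).round(0).tolist())
E
```

```text
side t 11.3 [0.3708 0.2566 0.1244] F [-0.8  0.7  0.9] w 0.0005 gf 0.0 q [ 0.55 -0.06  2.18  0.    1.02  0.55]
low t 11.9 [0.3708 0.2572 0.0659] F [-0.8 -0.3  0.1] w 0.0006 gf 0.0 q [0.55 0.02 2.23 0.   0.89 0.55]
off in door [ 0.01022554 -0.03400271]
0.39 t 12.2 [0.3578 0.2785 0.0665] F [ 0.5 -0.3 -0.2] w 0.0006 gf 0.0 q [ 0.61  0.03  2.23 -0.    0.89  0.7 ]
0.54 t 12.6 [0.348  0.3014 0.0661] F [-0.5 -0.2 -0.3] w 0.0003 gf 0.0 q [ 0.66  0.04  2.21 -0.    0.89  0.84]
0.69 t 13.0 [0.3417 0.3259 0.0659] F [ 0.   0.  -0.8] w 0.0006 gf 0.0 q [ 0.71  0.06  2.19 -0.    0.89  0.98]
0.85 t 13.3 [0.3393 0.3511 0.0659] F [ 0.3  0.1 -0.2] w 0.0005 gf 0.0 q [ 0.75  0.09  2.15 -0.    0.9   1.12]
1.0 t 13.7 [0.3407 0.3765 0.0658] F [-0.1 -0.9  0.3] w 0.0009 gf 0.0 q [ 0.79  0.13  2.11 -0.    0.9   1.24]
573 ((449.92376708984375, 309.4212951660156), (136.94175720214844, 37.118858337402344), 53.439453125) [[394.0, 265.0], [424.0, 243.0], [506.0, 353.0], [476.0, 375.0]]
```

Slipped past the bar again. Now a proper grasp, aligned with the door but pitched back about its closing axis, so the gripper body clears the PC edge.

```bash
cat >> h.py <<'E'
def pitched(psi,g):  # tool down, yaw psi, top leaning towards tool +x by g
    return R.from_euler('z',psi)*R.from_euler('x',np.pi)*R.from_euler('y',PS*g)
PS=1
_t=pitched(0,.5).as_matrix()[:,2]
if _t[0]>0: PS=-1   # want tool z to point to -x (so top leans to +x)
def tcp(grasp,Rt,back=.019): return np.asarray(grasp)+back*Rt.as_matrix()[:,2]
def door_pose(th,g,z=.080):
    Rt=pitched(YC-th+np.pi,g); return tcp([*handle(th),z],Rt),Rt.as_rotvec()
E
python3 - <<'E'
from h import *
from cell import manip,inverse_kinematics
print(PS,pitched(0,.5).as_matrix()[:,2])
g=.7;P,r=door_pose(.245,g);A=P-.09*R.from_rotvec(r).as_matrix()[:,2]
for th,gg in((.245,.7),(.6,.35),(.9,0),(1.3,0),(1.75,0)): 
    P_,r_=door_pose(th,gg); q=inverse_kinematics(P_,r_);print(th,None if q is None else np.round(q,2))
print(A,P)
p=manip.state()["tool_pos"]
manip.move_linear([p[0],p[1],.22],rate=.25)
manip.set_gripper(.05,12)
manip.move_pose(A,r);st("app")
manip.move_linear(P,rate=.1);st("in")
manip.set_gripper(0,12);st("grip")
E
```

```text
-1 [-4.79425539e-01 -1.07472868e-16 -8.77582562e-01]
0.245 [ 1.04  0.19  2.24 -0.87  1.    0.69]
0.6 [ 0.91  0.2   2.09 -0.4   1.01  0.55]
0.9 [ 0.75  0.17  2.07 -0.    0.9   0.46]
1.3 [ 0.79  0.26  1.96 -0.    0.92  0.9 ]
1.75 [ 0.79  0.36  1.82 -0.    0.95  1.35]
[0.34456557 0.31818836 0.1343038 ] [0.39156853 0.28424201 0.065468  ]
app t 16.2 [0.3445 0.3189 0.1346] F [ 0.1 -0.1  1. ] w 0.0496 gf 0.0 q [ 1.16  0.09  2.18 -0.75  1.17  0.63]
in t 17.2 [0.3918 0.2848 0.0659] F [-0.4 -0.6  0.5] w 0.05 gf 0.0 q [ 1.04  0.19  2.24 -0.87  1.    0.69]
grip t 17.9 [0.3915 0.2841 0.0655] F [-0.8 -0.5  1.7] w 0.0095 gf 12.0 q [ 1.04  0.19  2.24 -0.87  1.    0.69]
```

Gripped the bar (9.5 mm). Now I'll swing, taking the pitch out as clearance grows.

```bash
python3 - <<'E'
from h import *
from cell import manip
for th in np.linspace(.245,1.75,10)[1:]:
    g=max(0,.7*(1-(th-.245)/.75))
    P,r=door_pose(th,g)
    manip.move_linear(P,rate=.12,rot=r);s=st(round(th,2))
    if np.linalg.norm(s["contact_force"])>25 or s["gripper_width"]<.006: print("STOP");break
E
```

```text
0.41 t 18.3 [0.3801 0.3059 0.0639] F [-1.8 -0.2  3.1] w 0.0095 gf 12.0 q [ 0.98  0.2   2.15 -0.64  1.02  0.61]
0.58 t 18.6 [0.3727 0.3291 0.0626] F [1.3 0.3 2. ] w 0.0092 gf 12.0 q [ 0.92  0.2   2.09 -0.44  1.02  0.58]
0.75 t 19.0 [0.3694 0.3541 0.0616] F [ 5.9 -0.9  1.1] w 0.0093 gf 12.0 q [ 0.86  0.21  2.05 -0.26  0.99  0.57]
0.91 t 19.4 [0.3705 0.3798 0.061 ] F [ 6.6 -1.7  0. ] w 0.0094 gf 12.0 q [ 0.8   0.2   2.04 -0.09  0.94  0.57]
1.08 t 19.8 [0.3766 0.4036 0.0608] F [ 7.  -1.7 -0.6] w 0.0095 gf 12.0 q [ 0.78  0.21  2.03 -0.01  0.9   0.67]
1.25 t 20.1 [0.3865 0.4247 0.0608] F [ 6.1 -3.   1.8] w 0.0092 gf 12.0 q [ 0.79  0.25  1.98 -0.01  0.92  0.85]
1.42 t 20.4 [0.3996 0.4435 0.0608] F [ 5.1 -3.   2.4] w 0.0096 gf 12.0 q [ 0.8   0.29  1.93 -0.01  0.93  1.02]
1.58 t 20.8 [0.4158 0.46   0.0608] F [ 3.3 -4.7  3.4] w 0.0093 gf 12.0 q [ 0.8   0.33  1.88 -0.    0.94  1.19]
1.75 t 21.1 [0.4344 0.4736 0.0608] F [ 3.2 -4.1  3.6] w 0.0094 gf 12.0 q [ 0.79  0.36  1.82 -0.    0.96  1.35]
```

```bash
python3 - <<'E'
from h import *
from cell import manip,cams
P,r=door_pose(1.80,0);manip.move_linear(P,rate=.12,rot=r);st(1.8)
manip.set_gripper(.04);manip.move_linear([P[0],P[1],.125],rate=.2)
def fin(th,x,y): return handle(th)+rot2(YC-th)@[x,y]
D=down(np.pi/2)
manip.set_gripper(0)
manip.move_linear([*fin(1.8,.006,-.032),.125],rate=.2,rot=D)
manip.move_linear([*fin(1.8,.006,-.032),.066],rate=.2);st("low")
manip.move_linear([*fin(1.8,.006,-.024),.066],rate=.1)
manip.move_linear([*fin(1.87,.006,-.024),.066],rate=.1);st()
manip.move_linear([*fin(1.94,.006,-.024),.066],rate=.1);st()
q=fin(1.94,.006,-.04)
manip.move_linear([*q,.066],rate=.15)
manip.move_linear([*q,.16],rate=.25)
g=.6;Rt=pitched(YC+np.pi,g)
G=tcp([*cage(-.15,0),.2],Rt)
manip.move_pose(G,Rt.as_rotvec());st("view")
c=wrist("w4")
p=cloud(c);hsv=cv2.cvtColor(c["image"],cv2.COLOR_BGR2HSV)
m=(p[...,2]>.04)&(p[...,2]<.097)&(hsv[...,0]<16)&(hsv[...,0]>2)&(hsv[...,1]>150)&(hsv[...,2]>80)&(p[...,0]>.4)&(p[...,0]<.52)
q=p[m];l=(q[:,:2]-CC)@rot2(YC);print("orange cage xy",len(q),l.min(0).round(4),l.max(0).round(4),np.median(l,0).round(4),"z",q[:,2].max().round(4))
t=q[:,2]>.087;print("top",t.sum(),l[t].min(0).round(4),l[t].max(0).round(4))
s=cams.capture("scene");np.savez("scene4.npz",**s)
o=np.zeros((600,800,3),np.uint8);o[:300,:400]=cv2.resize(c["image"],(400,300));o[:300,400:]=cv2.resize(s["image"][210:330,220:380],(400,300))
cv2.imwrite("pics/m5.png",o)
E
```

```text
1.8 t 21.4 [0.4404 0.4771 0.0608] F [ 2.3 -4.8  3.8] w 0.0091 gf 12.0 q [ 0.79  0.37  1.81 -0.    0.96  1.39]
low t 24.4 [0.4112 0.4907 0.0653] F [-0.5  0.5  0. ] w 0.0007 gf 0.0 q [ 0.83  0.35  1.83 -0.    0.96  0.84]
 t 24.9 [0.4284 0.4932 0.067 ] F [ 0.7 -0.9 -0.1] w 0.0006 gf 0.0 q [ 0.82  0.37  1.8  -0.    0.97  0.82]
 t 25.1 [0.4376 0.4979 0.0662] F [-0.2  0.4 -0.2] w 0.0007 gf 0.0 q [ 0.81  0.39  1.78 -0.    0.97  0.81]
view t 26.7 [0.4094 0.3189 0.1834] F [-0.7  0.4 -0.4] w 0.0004 gf 0.0 q [ 0.98 -0.05  2.18 -0.71  1.01  0.18]
orange cage xy 356 [-0.0904 -0.0049] [-0.0613  0.0144] [-0.089   0.0006] z 0.0908
top 66 [-0.09   -0.0049] [-0.0616  0.0133]
```

View pics/m5.png

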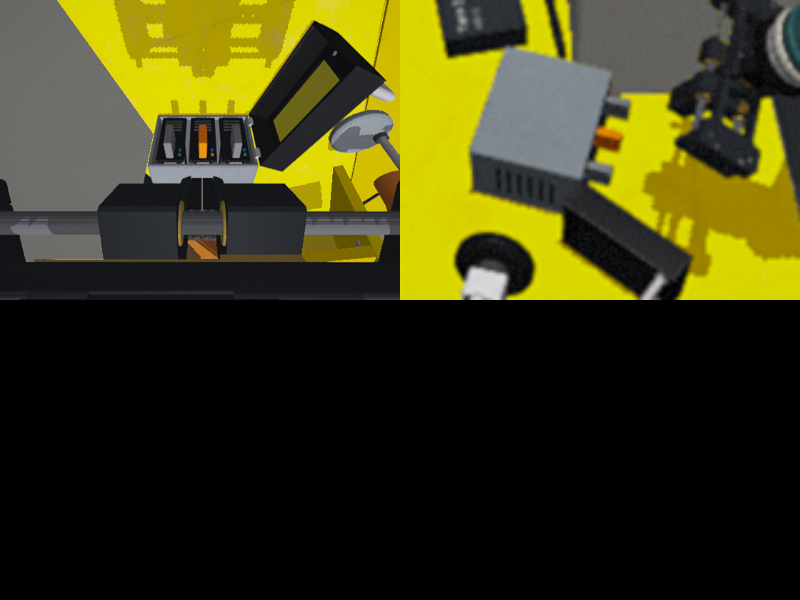

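The picture shows the door wide open. The orange fin is in the middle at (203,140) in the wrist view, with grey fins either side. I'll measure the door and PC clearance, then check the whole plan with IK.

```bash
cat >> h.py <<'E'
AZ=np.radians(70.3);LENS=np.array([.6045,.490,.241])
u=np.array([np.cos(AZ),np.sin(AZ),0]);HX=np.cos(.35)*u+np.array([0,0,np.sin(.35)]);HY=np.array([-np.sin(AZ),np.cos(AZ),0]);HZ=np.cross(HX,HY)
FS=np.stack([-HY,HX,HZ],1);LAB=LENS-.12*HX
GS=np.array([-.082,0,.071])  # grasp point in sled frame
def sled_tcp(F,org,g): 
    Rt=R.from_matrix(F)*pitched(np.pi,g); return tcp(org+F@GS,Rt),Rt.as_rotvec()
FC=R.from_euler('z',YC).as_matrix()
def home(dx=0,dz=0): return np.array([*cage(-.002+dx,0),.010+dz])
def final(d=0): return LAB-d*HX-FS@np.array([0,.005,.042])
E
python3 - <<'E'
from h import *
from cell import inverse_kinematics
c=dict(np.load("scene4.npz"));p=cloud(c);b=c["image"].max(2)
m=(b<60)&(abs(p[...,2]-.105)<.005)&(p[...,0]>.36)&(p[...,0]<.53)&(p[...,1]>.34)&(p[...,1]<.52)
k,l,s,_=cv2.connectedComponentsWithStats(m.astype(np.uint8));i=1+np.argmax(s[1:,4]);q=p[l==i]
bx=cv2.boxPoints(cv2.minAreaRect(q[:,:2].astype(np.float32)));print("door",len(q),bx.round(3).tolist(),"cage",((bx-CC)@rot2(YC)).round(3).tolist())
for n in("w4","w3","w2"):
    c=dict(np.load(n+".npz"));p=cloud(c);P=p.reshape(-1,3)
    P=P[(P[:,2]>.1)&(P[:,2]<.4)&(P[:,1]<.23)&(P[:,1]>.17)]
    print(n,[(x,len(e),e[:,1].max().round(4)) for x in(.38,.42,.44,.46,.48) for e in[P[abs(P[:,0]-x)<.008]] if len(e)])
print("LAB",LAB)
for g in(.45,.55,.65,.8):
    print("g",g)
    for nm,F,o in(("home",FC,home()),("above",FC,home(-.05,.1)),("drawn",FC,home(-.13)),("lift",FC,home(-.13,.15)),("final",FS,final())):
        P,r=sled_tcp(F,o,g);q=inverse_kinematics(P,r);print(" ",nm,P.round(3),None if q is None else np.round(q,2))
    e=-.0935;Rt=pitched(YC+np.pi,g).as_matrix();G=home()+FC@GS
    for sx in(-1,1):
        for sy in (-1,1):
            v=G-.045*Rt[:,2]+sx*.0375*Rt[:,0]+sy*.0935*Rt[:,1];print("   corner",v.round(4),"cage",((v[:2]-CC)@rot2(YC)).round(3))
E
```

```text
door 645 [[0.40299999713897705, 0.4519999921321869], [0.5019999742507935, 0.35100001096725464], [0.5289999842643738, 0.37700000405311584], [0.4300000071525574, 0.4779999852180481]] cage [[-0.195, 0.121], [-0.065, 0.064], [-0.05, 0.098], [-0.18, 0.155]]
w4 [(0.38, 4036, np.float64(0.2056)), (0.42, 2291, np.float64(0.2033)), (0.44, 1139, np.float64(0.2021)), (0.46, 281, np.float64(0.23)), (0.48, 197, np.float64(0.2299))]
w3 []
w2 []
LAB [0.56650103 0.38387299 0.19985226]
g 0.45
  home [0.469 0.295 0.064] [ 0.76  0.14  2.19 -0.64  0.73  0.04]
  above [0.422 0.314 0.164] [ 0.86 -0.04  2.15 -0.53  0.95 -0.03]
  drawn [0.348 0.343 0.064] [ 1.03  0.08  2.25 -0.62  0.83  0.27]
  lift [0.348 0.343 0.214] [ 1.03 -0.12  2.13 -0.5   1.11  0.06]
  final [0.494 0.4   0.209] [ 0.78 -0.05  2.11 -0.46  0.63 -0.06]
   corner [0.4395 0.2061 0.1378] cage [-0.07  -0.094]
   corner [0.5089 0.3797 0.1378] cage [-0.07   0.093]
   corner [0.3768 0.2312 0.1052] cage [-0.137 -0.094]
   corner [0.4462 0.4048 0.1052] cage [-0.137  0.093]
g 0.55
  home [0.47  0.295 0.065] [ 0.82  0.15  2.22 -0.81  0.74  0.23]
  a
[... 876 characters left out ...]
0.4982 0.384  0.1395] cage [-0.081  0.093]
   corner [0.3733 0.2326 0.0941] cage [-0.141 -0.094]
   corner [0.4427 0.4062 0.0941] cage [-0.141  0.093]
g 0.8
  home [0.474 0.293 0.068] [ 0.94  0.21  2.27 -1.17  0.85  0.66]
  above [0.427 0.312 0.168] [ 1.05  0.02  2.23 -0.98  1.03  0.46]
  drawn [0.353 0.341 0.068] [ 1.23  0.2   2.28 -1.01  1.01  0.76]
  lift [0.353 0.341 0.218] [ 1.23 -0.05  2.19 -0.87  1.21  0.46]
  final [0.499 0.397 0.213] [ 0.98  0.02  2.17 -1.13  0.78  0.68]
   corner [0.4206 0.2137 0.1393] cage [-0.09  -0.094]
   corner [0.49   0.3873 0.1393] cage [-0.09   0.093]
   corner [0.3721 0.2331 0.0855] cage [-0.142 -0.094]
   corner [0.4415 0.4067 0.0855] cage [-0.142  0.093]
```

```bash
python3 - <<'E'
from h import *
from cell import manip
g=.6
P,r=sled_tcp(FC,home(),g);z=R.from_rotvec(r).as_matrix()[:,2]
manip.set_gripper(.028,40)
manip.move_linear(P-.075*z,rate=.2,rot=r)
manip.move_linear(P-.03*z,rate=.12);s=st("mid")
if np.linalg.norm(s["contact_force"])<15:
    manip.move_linear(P,rate=.08);s=st("in")
    manip.set_gripper(0,40);s=st("grip")
    if s["gripper_width"]>.007:
        P2,_=sled_tcp(FC,home(-.02),g);manip.move_linear(P2,rate=.08);st("20")
        P2,_=sled_tcp(FC,home(-.132),g);manip.move_linear(P2,rate=.1);st("drawn")
E
```

```text
mid t 28.4 [0.4555 0.3008 0.0907] F [ 0.5  0.1 -0. ] w 0.0279 gf 0.0 q [ 0.88  0.1   2.22 -0.84  0.8   0.29]
in t 28.9 [0.4709 0.2936 0.0646] F [ 0.4  0.2 -0.1] w 0.028 gf 0.0 q [ 0.84  0.16  2.23 -0.89  0.75  0.32]
grip t 29.3 [0.471  0.2945 0.0656] F [-0.6  0.2  0.5] w 0.0098 gf 40.0 q [ 0.84  0.15  2.23 -0.89  0.75  0.32]
20 t 29.7 [0.4519 0.3022 0.0656] F [-2.4  0.4  3.5] w 0.0095 gf 40.0 q [ 0.88  0.14  2.24 -0.88  0.77  0.35]
drawn t 30.9 [0.3486 0.343  0.0653] F [ 0.4  0.3 -0.9] w 0.0092 gf 40.0 q [ 1.13  0.12  2.27 -0.81  0.89  0.5 ]
```

```bash
python3 - <<'E'
from h import *
from cell import manip,cams
g=.6
P,r=sled_tcp(FC,home(-.132,.16),g);manip.move_linear(P,rate=.15);st("lift")
P,r=sled_tcp(FS,final(.04),g);manip.move_linear(P,rate=.12,rot=r);st("pre")
P,r=sled_tcp(FS,final(),g);manip.move_linear(P,rate=.06);manip.dwell(.4);st("final")
s=cams.capture("scene");t=cams.capture("top");np.savez("scene5.npz",**s);np.savez("top5.npz",**t);c=wrist("w5")
for n,c_ in(("scene",s),("top",t),("w",c)):
    p=cloud(c_);L=(p-LENS)@np.stack([HX,HY,HZ],1)
    m=(abs(L[...,0]+.125)<.025)&(abs(L[...,1])<.055)&(abs(L[...,2])<.042)
    q=L[m]
    if len(q)>30:
        A=np.c_[q[:,1:],np.ones(len(q))];k=np.linalg.lstsq(A,q[:,0],rcond=None)[0];print(n,len(q),"plane slopes y,z,x0",k.round(4),"ext y",np.percentile(q[:,1],[1,99]).round(4),"z",np.percentile(q[:,2],[1,99]).round(4),"x",np.percentile(q[:,0],[5,50,95]).round(4))
o=np.zeros((600,800,3),np.uint8);o[:300,:400]=cv2.resize(c["image"],(400,300));o[:300,400:]=cv2.resize(s["image"][210:360,190:390],(400,300));o[300:,:400]=cv2.resize(t["image"][130:280,100:300],(400,300))
cv2.imwrite("pics/m6.png",o)
E
```

```text
lift t 32.2 [0.348  0.3425 0.224 ] F [-0.1 -0.6 -1.8] w 0.0096 gf 40.0 q [ 1.13 -0.11  2.15 -0.66  1.16  0.23]
pre t 33.5 [0.4834 0.3639 0.1969] F [ 0.5 -0.4 -1.6] w 0.0096 gf 40.0 q [ 0.84 -0.09  2.22 -0.8   0.62  0.29]
final t 34.7 [0.4963 0.399  0.2106] F [ 0.5 -0.6 -1.6] w 0.0098 gf 40.0 q [ 0.87 -0.04  2.14 -0.78  0.66  0.29]
scene 1110 plane slopes y,z,x0 [ 0.0002 -0.015  -0.1215] ext y [-0.0506  0.0539] z [-0.039   0.0418] x [-0.1286 -0.1212 -0.1177]
top 399 plane slopes y,z,x0 [ 0.0158 -0.082  -0.122 ] ext y [-0.0536  0.054 ] z [-0.0405  0.042 ] x [-0.1326 -0.1212 -0.1178]
```

View pics/m6.png

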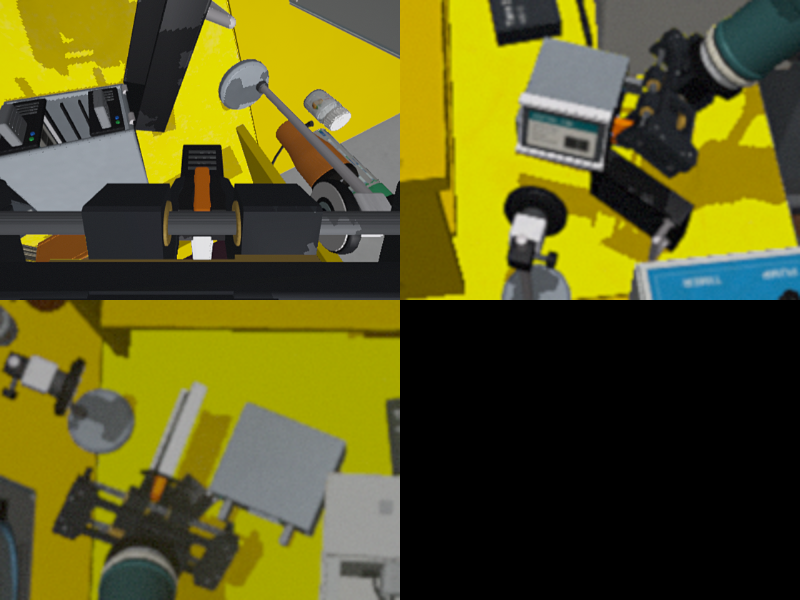

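The sled is up, label towards the lens. As a final check I'll measure droop of the long edges and refit the camera-head azimuth.

```bash
python3 - <<'E'
from h import *
from scipy.optimize import least_squares
B=np.stack([HX,HY,HZ],1)
for n in("scene5","top5"):
    c=dict(np.load(n+".npz"));L=(cloud(c)-LENS)@B
    m=(L[...,0]>-.15)&(L[...,0]<-.115)&(abs(L[...,1])<.055)&(L[...,2]>-.06)&(L[...,2]<.06);q=L[m]
    ys=np.arange(-.045,.046,.01)
    for pc in(97,3):
        e=[np.percentile(q[abs(q[:,1]-y)<.005,2],pc) for y in ys]
        print(n,pc,"edge slope",np.polyfit(ys,e,1).round(4),np.round(e,4))
W=[]
for n in("scene0","top0","w1","scene4","scene5","top5"):
    c=dict(np.load(n+".npz"));p=cloud(c);sat=cv2.cvtColor(c["image"],cv2.COLOR_BGR2HSV)[...,1]
    L=(p-LENS)@B;r=np.hypot(L[...,1],L[...,2])
    m=(L[...,0]>-.008)&(L[...,0]<.016)&(r<.042)&(r>.031)&(sat<110);W.append(p[m])
    h=(L[...,0]>.02)&(L[...,0]<.11)&(r<.06)&(sat<110);print(n,m.sum(),"body y centre by x",[(x,np.percentile(L[h&(abs(L[...,0]-x)<.005)][:,1],[3,97]).round(4).tolist()) for x in(.025,.035,.045,.055)] if h.sum()>200 else "")
def f(v,Q):
    uu=np.array([np.cos(v[2]),np.sin(v[2]),0]);X=np.cos(.35)*uu+[0,0,np.sin(.35)];d=Q-[v[0],v[1],.241];a=d@X
    return np.linalg.norm(d-a[:,None]*X,axis=1)-.036
for Q in(W[2],np.vstack(W)):
    s=least_squares(f,[LENS[0],LENS[1],AZ],args=(Q,),loss="soft_l1",f_scale=.0015);print(s.x,np.degrees(s.x[2]),np.median(abs(s.fun)))
    d=Q-[s.x[0],s.x[1],.241];X=np.cos(.35)*np.array([np.cos(s.x[2]),np.sin(s.x[2]),0])+[0,0,np.sin(.35)];print("axial",np.percentile(d@X,[1,5,50,95,99]).round(4))
E
```

```text
scene5 97 edge slope [-0.0068  0.0445] [0.0449 0.0445 0.0448 0.0445 0.0445 0.0443 0.0448 0.0444 0.0443 0.044 ]
scene5 3 edge slope [ 0.0099 -0.0367] [-0.0371 -0.0364 -0.0379 -0.037  -0.0368 -0.0356 -0.0379 -0.0354 -0.0361
 -0.0368]
top5 97 edge slope [-0.0065  0.0452] [0.0455 0.0454 0.0455 0.0454 0.0453 0.0436 0.0461 0.0455 0.0442 0.0452]
top5 3 edge slope [ 0.0138 -0.0383] [-0.0386 -0.0381 -0.0382 -0.0401 -0.0377 -0.0394 -0.0383 -0.0378 -0.0403
 -0.035 ]
scene0 132 body y centre by x [(0.025, [-0.0095, 0.0201]), (0.035, [-0.0116, 0.0204]), (0.045, [-0.0119, 0.0202]), (0.055, [-0.012, 0.0206])]
top0 123 body y centre by x [(0.025, [-0.015, 0.014]), (0.035, [-0.017, 0.015]), (0.045, [-0.0177, 0.0149]), (0.055, [-0.0152, 0.0324])]
w1 740 body y centre by x [(0.025, [-0.0124, 0.0176]), (0.035, [-0.0142, 0.0179]), (0.045, [-0.0141, 0.018]), (0.055, [-0.0123, 0.0362])]
scene4 133 body y centre by x [(0.025, [-0.0097, 0.02]), (0.035, [-0.0121, 0.0205]), (0.045, [-0.0114, 0.0204]), (0.055, [-0.0118, 0.0204])]
scene5 157 body y centre by x [(0.025, [-0.0093, 0.0199]), (0.035, [-0.0119, 0.0206]), (0.045, [-0.0118, 0.0201]), (0.055, [-0.0118, 0.0203])]
top5 126 body y centre by x [(0.025, [-0.0157, 0.0141]), (0.035, [-0.0175, 0.015]), (0.045, [-0.0179, 0.0149]), (0.055, [-0.0152, 0.0311])]
[0.60431607 0.49033119 1.21975658] 69.88690409574913 0.0008282700754745805
axial [-0.0023 -0.0017  0.0042  0.0107  0.0117]
[0.60436007 0.49091697 1.17784731] 67.48567993168164 0.00131876809570243
axial [-0.0035 -0.0021  0.0054  0.011   0.0128]
```

```bash
python3 - <<'E'
from h import *
from cell import manip,order
manip.dwell(.5);s=st("end");print(abs(s["joint_velocities"]).max());print(order.close_job())
E
```

```text
end t 35.4 [0.4963 0.3992 0.2106] F [ 0.3  0.  -0.9] w 0.0096 gf 40.0 q [ 0.87 -0.04  2.14 -0.78  0.66  0.29]
0.0015104304270404578
the job is handed in; nothing more can be done
None
```

The job is handed in at 35.4 s: the door is wide open, and the orange-pull sled is out and held still, label square to the lens, about 12 cm away and centred to within about 4 mm by my depth measurements; the grey drives were still in their bays and I saw no contact with the camera.

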